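# Nudge two tea lights into the recesses of their holder

## Task

Two tea lights stand on the flat top of the dark wooden candle holder, next to its two empty round recesses. Without picking them up or tipping them over, push each one across the top with the fingertips until it drops over the rim into a recess, one in each, so that both sit flat on the bottom. Don't push them off the holder, and leave the salt shaker, gas lighter, egg timer and mug where they are.

Things in the scene. Friction and masses are not known exactly. Their poses are not given: they have to be found in the camera images.
- holder: dark wooden candle holder, a flat block 130 mm (its x) by 260 mm (its y), fixed to the worktop, turned to varying yaw; its flat top is 26 mm above the worktop and its outer edges are half-round, 11 mm in radius; origin at the centre of its underside on the worktop, z up. Two round recesses in its +x half, at x = +26 mm, y = +62 and -62 mm, each 44 mm across and 12 mm deep with brass bottoms; the -x half is plain flat wood
- recess_a (a point): centre of the bottom of the recess at the holder's +y end (44 mm across; the rim and holder top are 12 mm above this point); a seated tea light stands 3 mm proud of the top
- recess_b (a point): centre of the bottom of the recess at the holder's -y end (same size)
- light_a: one of two identical tea lights: a round silver cup 38 mm in diameter and 15 mm tall, wax and wick inside, about 15 g, slides easily; origin at the centre of its underside, z up. At the start it stands free on the flat top of the wooden holder, on the half without recesses
- light_b: one of two identical tea lights: a round silver cup 38 mm in diameter and 15 mm tall, wax and wick inside, about 15 g, slides easily; origin at the centre of its underside, z up. At the start it stands free on the flat top of the wooden holder, on the half without recesses. Either tea light may go in either recess
- salt: loose salt shaker, 44 mm in diameter, 90 mm tall, a bystander to the left; origin at the centre of its underside
- lighter: loose blue gas lighter, 202 mm long, 34 mm wide, 19 mm tall, lying on the worktop on the left, a bystander; origin under its middle, long axis y
- timer: loose red and white egg timer, 62 mm in diameter, 51 mm tall, a bystander to the right; origin at the centre of its underside
- mug: loose white mug, 83 x 116 x 94 mm tall with its handle, a bystander to the right; origin under its middle

How it is judged (in metres and radians):
At the end, for the whole second after the job is handed in: One tea light rests in each recess: its centre within 6 mm of the recess centre, its underside on the recess bottom (within 4 mm), level within 0.1 rad, at rest; the salt shaker, gas lighter, egg timer and mug are within 20 mm of where they stood (((horizontal distance between light_a and recess_a below 0.006 m and z of light_a in the frame of holder between 0.01 and 0.018 m and angle between each of light_a, light_b's own z axis and vertical below 0.1 rad and linear speed of each of light_a, light_b below 0.02 m/s and horizontal distance between light_b and recess_b below 0.006 m and z of light_b in the frame of holder between 0.01 and 0.018 m) or (horizontal distance between light_a and recess_b below 0.006 m and z of light_a in the frame of holder between 0.01 and 0.018 m and angle between each of light_a, light_b's own z axis and vertical below 0.1 rad and linear speed of each of light_a, light_b below 0.02 m/s and horizontal distance between light_b and recess_a below 0.006 m and z of light_b in the frame of holder between 0.01 and 0.018 m)) and distance of each of salt, lighter, timer, mug from where it was at the start of the episode below 0.02 m); the robot touches nothing.
It fails at once if a tea light is lifted more than 10 mm above the holder's top (z of any of light_a, light_b in the frame of holder above 0.037 m).
It fails at once if a tea light is tipped over (more than 0.8 rad) (angle between any of light_a, light_b's own z axis and vertical above 0.8 rad).
It fails at once if a tea light falls off the holder (z of any of light_a, light_b in the frame of holder below 0.008 m).
It fails at once if the salt shaker, gas lighter, egg timer or mug is moved more than 20 mm (distance of any of salt, lighter, timer, mug from where it was at the start of the episode above 0.02 m).
It also fails if it takes over 48 s, if anything falls off the work surface, if the arm or the gripper's body presses on something with over 40 N, if the wrist force passes 120 N, or if a joint passes its speed limit or range.

## Robot

A 6-joint arm with a two-finger parallel gripper is mounted at the origin on a cart in front of the work surface, level with it; the furniture and walls round the work are solid. World frame = base frame: x ahead of the robot, y to its left, z up, the work surface at z = 0. Lengths are in m, angles in degrees, forces in N, time in s.
With the tool pointing down it reaches from about 0.35 to 0.925 m from the base axis. Payload 6.4 kg.
Tool frame: the origin (TCP) lies on the front face of the gripper's body, between the roots of the fingers; the fingertips stand 73 mm ahead of it and the grasp point (between the pads) lies 54 mm ahead of it; z points along the fingers, y is the line along which they close (so a half turn about z gives the same grasp; the last joint's range is limited). The gripper opens to 85 mm and grips with 20 to 120 N. Pads are 22 mm wide; open, the fingers measure 114 mm over their backs; the gripper's body (76 mm by 85 mm) begins 54 mm behind the grasp point. The pads swing forward as they close: fully open they stand 13 mm farther back than shut.
Start: joints at [54.826, 14.043, 89.255, -0, 76.702, -9.975], TCP at [0.277, 0.588, 0.304] pointing down, gripper open.
Joint ranges: [-179.41, 179.41], [-58.25, 129.5], [7.25, 145.43], [-54.29, 234.29], [11.92, 165.04], [-157.13, 157.13]. Speed limits (degrees/s): [147.25, 147.25, 180, 180, 180, 180].

## Interface

Orientations are given as [roll, pitch, yaw] about the fixed x, y, z axes, in that order (R = Rz(yaw) Ry(pitch) Rx(roll)).
In Python, from plant import env, optics, workorder gives the robot as it stands. The module is installed in compiled form; this text tells all that it offers.
- The arm moves only by the shell command python3 -m handwheel 'ROWS' [FORCE]. ROWS is JSON, a list of rows, each a list of 3 entries, a list of its own where there are three numbers: the shift along the tool's x, y, z in units of 40 mm (1.0 is 40 mm), then the turn about the tool's z in units of 6 degrees (1.0 is 6 degrees), then the opening, from -1 (shut) to 1 (fully open). In form: [[[tx, ty, tz], turn, grip], ...]. A call has 1 to 10 rows; each row is the pose to reach, as a shift and turn from the pose commanded when the call began, along the tool's axes at that moment; what a row does not reach only later rows make up. A row lasts 1/12 s, in which the tool goes at most 41.7 mm and 7.16 degrees, less where a joint would pass 70% of its speed; a pose out of reach is approached as far as the arm can. A call with a gripper value outside its range is refused whole. The fingers move at their own pace and stop on an object; FORCE is the grip in N (left out, the last holds). Time passes only in rows, so rows that repeat a pose let the fingers close. It gives the time, the measured TCP pose, the force, the opening and the grip force at its end, in the units of the state.
- env.state(): the state, without advancing time (a new reading comes with each control period).
- optics.get_image(name): name is "side" or "top"; returns a dict with "frame" (384x512x3 uint8, red, green, blue), "fx", "fy", "cx", "cy" (pixels), "k1" (the pictures are not rectified: a ray, as slopes to the right and down, at radius r is drawn at 1 + k1 r^2 times it, then the intrinsics apply), "cam_to_world" (4x4, takes a point from camera to world coordinates). Camera axes: x right, y down, z forward; pixel columns grow to the right and rows downward; lengths in m; the calibration is good to about 2 mm. A picture is of the moment at which its call begins. There is no depth.
- workorder.finish_job(): hands the job in; it is judged then, once.
The state is a dict: "time_s": time; "joints": joint angles; "qd": joint speeds; "effort": joint torques, N m; "ee_pos": TCP position; "tool_rot": TCP orientation; "contact_force": force on the tool from outside, world axes, zero at the start; "moment": the same for the moment, N m; "opening": finger opening in m; "grasp_force": force on a finger pad.
Only numpy, scipy, OpenCV 4.12 (cv2) and the standard library are available. Lean on these libraries where they do the work, as an engineer would, in place of code of your own. Each camera call takes 0.05 s, during which the arm holds its last target. There are 200 camera calls.

## Working session

There is one attempt and no reset: what is moved stays moved. The work goes in short steps, Python scripts to look and compute and a shell command to move; the robot and the scene stay as the last step left them, time stands still between calls to the robot, and variables do not carry over. Pictures are saved under pics/ and viewed, at most 10 in all, crops included, and the job is handed in when it is done.

```bash
mkdir -p pics; cat > h.py <<'E'
import numpy as np, cv2
from plant import env, optics, workorder
def shot(n,name):
    d=optics.get_image(n); cv2.imwrite(f'pics/{name}.png',d['frame'][...,::-1]); return d
def ray(d,uv,z):
    K=np.array([[d['fx'],0,d['cx']],[0,d['fy'],d['cy']],[0,0,1.]])
    p=cv2.undistortPoints(np.array(uv,float).reshape(-1,1,2),K,np.array([d['k1'],0,0,0.]))[:,0]
    # invert r->r(1+k1 r^2) done by undistortPoints
    T=np.array(d['cam_to_world']); v=np.c_[p,np.ones(len(p))]@T[:3,:3].T; o=T[:3,3]
    return o+v*((z-o[2])/v[:,2])[:,None]
E
python3 - <<'E'
from h import *
a=shot('top','t0');b=shot('side','s0')
for d in(a,b): print({k:d[k] for k in d if k!='frame'})
print(env.state())
E
```

```text
{'fx': 476.62077467181234, 'fy': 476.62077467181234, 'cx': 254.52796280396564, 'cy': 190.18948893166456, 'k1': -0.043438756816704976, 'cam_to_world': array([[ 0.02485939, -0.99637285,  0.08138271,  0.44851563],
       [-0.9995888 , -0.02593815, -0.01222489,  0.00629605],
       [ 0.01429146, -0.08104534, -0.99660795,  1.27567884],
       [ 0.        ,  0.        ,  0.        ,  1.        ]])}
{'fx': 458.44336277838966, 'fy': 458.44336277838966, 'cx': 261.14339864781505, 'cy': 199.66134272198596, 'k1': -0.06179423494017383, 'cam_to_world': array([[-0.951227  ,  0.26633942, -0.15566151,  0.737404  ],
       [ 0.30829622,  0.8027656 , -0.51041241,  0.59981585],
       [-0.01098324, -0.53350792, -0.84572375,  1.05195379],
       [ 0.        ,  0.        ,  0.        ,  1.        ]])}
{'time_s': 0.1, 'joints': array([ 5.48267355e+01,  1.40798185e+01,  8.93196666e+01,  8.37619601e-04,
        7.67007620e+01, -9.97505307e+00]), 'qd': array([-0.09232257, -0.07578298, -0.24293374, -0.1487519 ,  0.04059144,
       -0.07020011]), 'effort': array([ 8.43050839e-04, -4.30667138e+01, -3.27131867e+01, -9.02625447e-05,
        2.71163299e-03,  5.08792368e-06]), 'ee_pos': array([0.27650493, 0.5878326 , 0.30287741]), 'tool_rot': array([-1.79901409e+02, -1.81672445e-02,  1.54801580e+02]), 'contact_force': array([-0.31625651, -0.68034084, -0.68209597]), 'moment': array([ 0.01318822, -0.00697724, -0.00366885]), 'grasp_force': 0.0, 'opening': 0.08525966721876062}
```

View pics/t0.png

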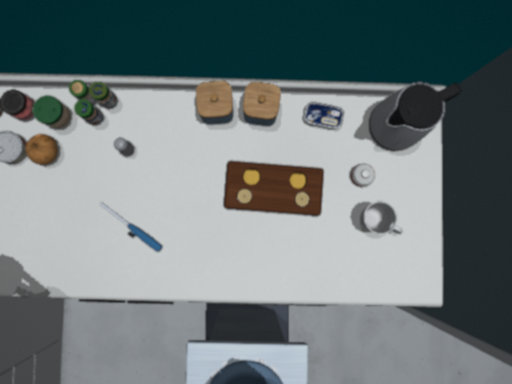

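View pics/s0.png

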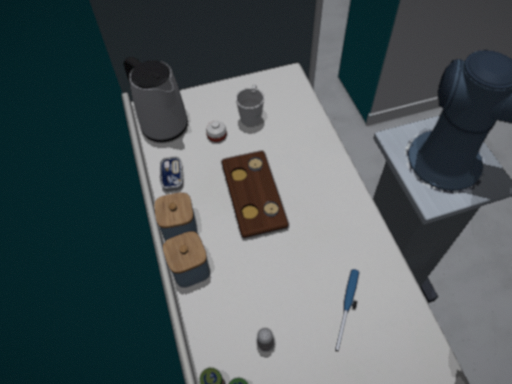

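The top view shows the holder at about (274,188). Its brass recesses, on the far side, are at (251,177) and (298,181); the tea lights, on the near side, are at (245,196) and (302,199). The side view agrees.

```bash
cat >> h.py <<'E'
def find(d,roi):
    x0,y0,x1,y1=roi; S=6
    im=cv2.resize(d['frame'][y0:y1,x0:x1],None,fx=S,fy=S,interpolation=cv2.INTER_CUBIC)
    h=cv2.cvtColor(im,cv2.COLOR_RGB2HSV)
    up=lambda p:np.array(p,float)/S+[x0-.5+.5/S,y0-.5+.5/S]
    def blobs(m,amin):
        c,_=cv2.findContours(m.astype(np.uint8),cv2.RETR_EXTERNAL,cv2.CHAIN_APPROX_NONE)
        return [q for q in c if cv2.contourArea(q)>amin*S*S]
    gray=h[...,2]
    hold=max(blobs(gray<110,500),key=cv2.contourArea)
    inside=cv2.drawContours(np.zeros(gray.shape,np.uint8),[cv2.convexHull(hold)],-1,255,-1)>0
    inside=cv2.erode(inside.astype(np.uint8),np.ones((13,13)))>0
    rec=blobs(inside&(h[...,1]>150)&(gray>130),40)
    lig=blobs(inside&(h[...,1]<=150)&(gray>100),30)
    return up(cv2.minAreaRect(hold)[0]),up(cv2.boxPoints(cv2.minAreaRect(hold))),[(up(cv2.minEnclosingCircle(q)[0]),up(cv2.fitEllipse(q)[0]),cv2.fitEllipse(q)[1][0]/S,cv2.contourArea(q)/S/S) for q in rec],[(up(cv2.minEnclosingCircle(q)[0]),up(cv2.fitEllipse(q)[0]),cv2.fitEllipse(q)[1][0]/S,cv2.contourArea(q)/S/S) for q in lig]
E
python3 - <<'E'
from h import *
np.set_printoptions(precision=4,suppress=True)
for n,roi in(('top',(215,150,335,225)),('side',(212,142,296,244))):
    d=optics.get_image(n); c,b,r,l=find(d,roi)
    print(n,'holder',ray(d,c,.02)[:,:2],ray(d,b,.02)[:,:2].tolist())
    for q in r: print(' rec',ray(d,q[0],.014)[0,:2],ray(d,q[1],.014)[0,:2],q[2:],q[1])
    for q in l: print(' light',ray(d,q[0],.041)[0,:2],ray(d,q[1],.041)[0,:2],q[2:],q[1])
    x0,y0,x1,y1=roi
    cv2.imwrite(f'pics/{n}_c.png',cv2.resize(d['frame'][y0:y1,x0:x1,::-1],None,fx=5.8,fy=5.8,interpolation=cv2.INTER_CUBIC))
E
```

```text
top holder [[ 0.5577 -0.0585]] [[0.5010538734907394, 0.0737678184021604], [0.6292077751362363, 0.06725430076668484], [0.6149837909338569, -0.19223530058276136], [0.48665862064529825, -0.18353013238118604]]
 rec [ 0.5813 -0.1227] [ 0.5806 -0.1225] (14.70370101928711, 178.54166666666666) [297.3177 180.4429]
 rec [0.5882 0.0009] [0.5872 0.001 ] (14.715560913085938, 183.91666666666666) [251.0437 176.7527]
 light [ 0.53   -0.1323] [ 0.5303 -0.1321] (14.106587727864584, 167.43055555555557) [301.7196 198.7234]
 light [0.5352 0.0185] [0.5344 0.0179] (14.68203353881836, 175.75) [244.0811 195.6471]
side holder [[ 0.5586 -0.0446]] [[0.6176518517604713, -0.18760799351672508], [0.47436790117726574, -0.18909890597963008], [0.5051245694520445, 0.08485466361435245], [0.6323910016857475, 0.08193824716556874]]
 light [0.5901 0.0146] [0.5909 0.0159] (12.095987955729166, 142.08333333333334) [249.6141 211.9724]
 light [0.5357 0.0217] [0.5357 0.0216] (10.535561879475912, 115.8611111111111) [270.7333 207.9897]
 light [ 0.5835 -0.1062] [ 0.5843 -0.1051] (10.420976638793945, 114.30555555555556) [238.721  174.7655]
 light [ 0.5308 -0.1284] [ 0.5308 -0.1286] (9.245142618815104, 93.625) [254.9785 163.0981]
```

View pics/top_c.png

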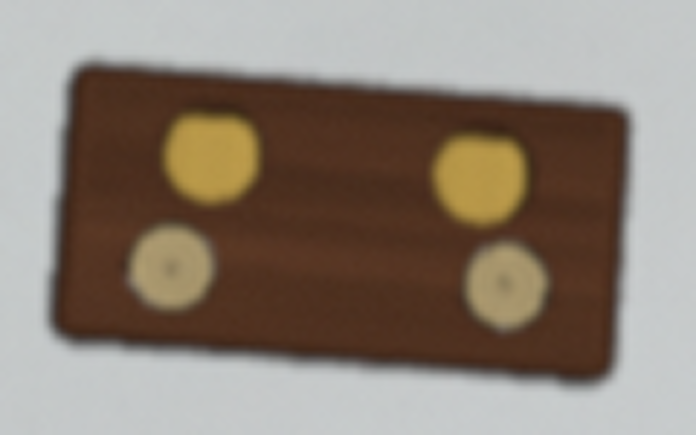

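The top view fits the sizes: the holder measures 260×128 mm, its yaw is about -3.2°, and the recesses are 124 mm apart. The lights are at (0.535,0.018) and (0.530,-0.132), and the recesses at (0.587,0.0015) and (0.5805,-0.122). I'll cradle each light between two partly closed fingertips and push along tool -x.

```bash
cat >> h.py <<'E'
def go(x,y,z,yaw):
    s=env.state(); ps=np.radians(s['tool_rot'][2]); d=np.array([x,y,z])-s['ee_pos']
    c,n=np.cos(ps),np.sin(ps)
    t=np.array([d[0]*c+d[1]*n, d[0]*n-d[1]*c, -d[2]])/.04
    dy=(yaw-s['tool_rot'][2]+180)%360-180
    print('rows shift',np.round(t,3),'turn',round(-dy/6,3))
E
python3 -c "
from h import *
go(.4986,.0298,.2,162.3)"
```

```text
rows shift [-10.963 -10.263   2.581] turn -1.25
```

```bash
python3 -m handwheel '[[[-10.96,-10.26,2.58],-1.25,-0.435],[[-10.96,-10.26,2.58],-1.25,-0.435],[[-10.96,-10.26,2.58],-1.25,-0.435],[[-10.96,-10.26,2.58],-1.25,-0.435],[[-10.96,-10.26,2.58],-1.25,-0.435],[[-10.96,-10.26,2.58],-1.25,-0.435],[[-10.96,-10.26,2.58],-1.25,-0.435],[[-10.96,-10.26,2.58],-1.25,-0.435],[[-10.96,-10.26,2.58],-1.25,-0.435],[[-10.96,-10.26,2.58],-1.25,-0.435]]' 20
python3 -c "
from h import *
go(.4986,.0298,.15,162.3)"
```

```text
time_s: 1.03
ee_pos: [0.4287, 0.2047, 0.2331]
tool_rot: [180.0, 0.0, 162.3]
contact_force: [1.5, 0.8, 0.4]
opening: 0.0238
grasp_force: 0.0
rows shift [-2.994 -3.636  2.078] turn 0.003
```

```bash
python3 -m handwheel '[[[-3,-3.64,2.08],0,-0.435],[[-3,-3.64,2.08],0,-0.435],[[-3,-3.64,2.08],0,-0.435],[[-3,-3.64,2.08],0,-0.435],[[-3,-3.64,2.08],0,-0.435],[[-3,-3.64,2.08],0,-0.435],[[-3,-3.64,2.08],0,-0.435],[[-3,-3.64,2.08],0,-0.435]]'
python3 -c "
from h import *
go(.4986,.0298,.118,162.3)
d=shot('side','s1');x0,y0,x1,y1=200,130,328,226
cv2.imwrite('pics/s1c.png',cv2.resize(d['frame'][y0:y1,x0:x1,::-1],None,fx=6,fy=6,interpolation=cv2.INTER_CUBIC))
"
```

```text
time_s: 1.7
ee_pos: [0.4984, 0.0316, 0.1501]
tool_rot: [180.0, -0.0, 162.3]
contact_force: [0.0, -0.9, 0.5]
opening: 0.0244
grasp_force: 0.0
rows shift [-0.018 -0.041  0.803] turn -0.004
```

View pics/s1c.png

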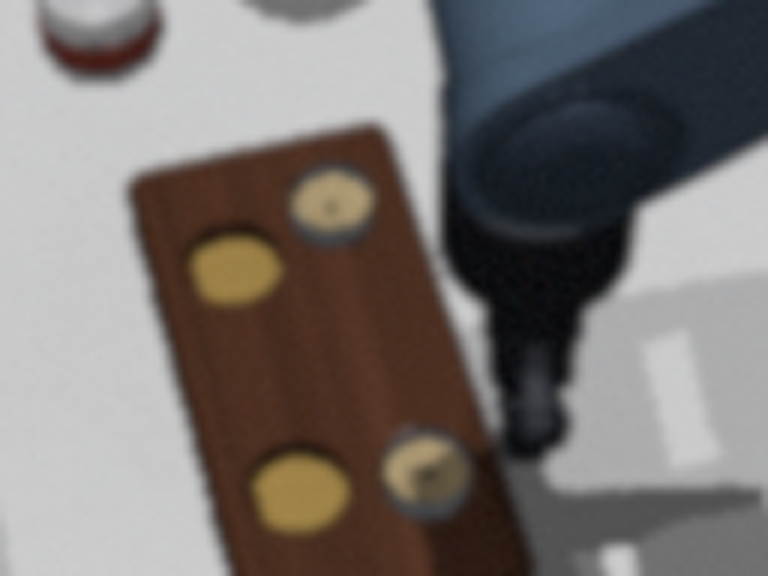

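The side view shows the fingertips behind the near light, at about pixel (288,206), with everything undisturbed. I'll find the fingertip height by touching the bare wood between the lights.

```bash
python3 -c "
from h import *
go(.531,-.057,.125,162.3)"
```

```text
rows shift [-1.45  -1.876  0.638] turn 0.008
```

```bash
python3 -m handwheel '[[[-1.45,-1.88,0],0,-0.435],[[-1.45,-1.88,0],0,-0.435],[[-1.45,-1.88,0],0,-0.435],[[-1.45,-1.88,0],0,-0.435],[[-1.45,-1.88,0.63],0,-0.435],[[-1.45,-1.88,0.63],0,-0.435],[[-1.45,-1.88,0.63],0,-0.435],[[-1.45,-1.88,0.63],0,-0.435]]'
python3 -m handwheel '[[[0,0,0.1],0,-0.435],[[0,0,0.2],0,-0.435],[[0,0,0.3],0,-0.435],[[0,0,0.3],0,-0.435]]'
```

```text
time_s: 2.42
ee_pos: [0.5308, -0.0566, 0.1254]
tool_rot: [180.0, -0.0, 162.4]
contact_force: [1.1, 0.6, 0.3]
opening: 0.024
grasp_force: 0.0
time_s: 2.75
ee_pos: [0.5305, -0.0576, 0.1122]
tool_rot: [180.0, -0.1, 162.3]
contact_force: [-0.2, -0.5, -0.5]
opening: 0.0242
grasp_force: 0.0
```

```bash
python3 -m handwheel '[[[0,0,0.1],0,-0.435],[[0,0,0.2],0,-0.435],[[0,0,0.2],0,-0.435]]'
```

```text
time_s: 3.0
ee_pos: [0.5305, -0.0578, 0.104]
tool_rot: [-180.0, -0.1, 162.3]
contact_force: [-0.2, 0.4, -0.1]
opening: 0.024
grasp_force: 0.0
```

```bash
for i in 1 2 3; do python3 -m handwheel '[[[0,0,0.05],0,-0.435],[[0,0,0.05],0,-0.435]]' | egrep 'ee_pos|contact'; done
```

```text
ee_pos: [0.5308, -0.0579, 0.1026]
contact_force: [-1.1, 0.8, 0.8]
ee_pos: [0.5309, -0.0579, 0.1007]
contact_force: [-0.2, -0.3, 0.3]
ee_pos: [0.5308, -0.0578, 0.0987]
contact_force: [0.5, 0.0, 0.4]
```

```bash
for i in 1 2; do python3 -m handwheel '[[[0,0,0.04],0,-0.435],[[0,0,0.04],0,-0.435]]' | egrep 'ee_pos|contact'; done
```

```text
ee_pos: [0.5311, -0.0579, 0.0986]
contact_force: [-5.1, 0.9, 11.2]
ee_pos: [0.5312, -0.0579, 0.0985]
contact_force: [-11.8, 2.5, 24.9]
```

The tips touch the wood at TCP z = 0.0987, so I'll push at z ≈ 0.103, with the tips about 4 mm above the top. Next I go back up and behind L1.

```bash
python3 -m handwheel '[[[0,0,-1],0,-0.435],[[0,0,-1.3],0,-0.435],[[0,0,-1.3],0,-0.435],[[0,0,-1.3],0,-0.435]]'
python3 -c "
from h import *
go(.4986,.0298,.103,162.3)"
```

```text
time_s: 4.17
ee_pos: [0.5314, -0.058, 0.1484]
tool_rot: [-180.0, 0.1, 162.3]
contact_force: [0.1, 0.7, -1.1]
opening: 0.0244
grasp_force: 0.0
rows shift [1.448 1.842 1.136] turn 0.001
```

```bash
python3 -m handwheel '[[[1.45,1.84,0],0,-0.435],[[1.45,1.84,0],0,-0.435],[[1.45,1.84,0],0,-0.435],[[1.45,1.84,0],0,-0.435],[[1.45,1.84,0.8],0,-0.435],[[1.45,1.84,1.13],0,-0.435],[[1.45,1.84,1.13],0,-0.435],[[1.45,1.84,1.13],0,-0.435]]'
python3 - <<'E'
from h import *
go(.4986,.0298,.103,162.3)
d=shot('top','t1');print(d['frame'].shape);x0,y0,x1,y1=215,150,335,240
cv2.imwrite('pics/t1c.png',cv2.resize(d['frame'][y0:y1,x0:x1,::-1],None,fx=6,fy=6,interpolation=cv2.INTER_CUBIC))
d=shot('side','s2');x0,y0,x1,y1=200,130,328,226
cv2.imwrite('pics/s2c.png',cv2.resize(d['frame'][y0:y1,x0:x1,::-1],None,fx=6,fy=6,interpolation=cv2.INTER_CUBIC))
E
```

```text
time_s: 4.83
ee_pos: [0.4977, 0.0292, 0.1015]
tool_rot: [-180.0, -0.1, 162.3]
contact_force: [-0.1, -0.5, -0.2]
opening: 0.0241
grasp_force: 0.0
rows shift [-0.017  0.021 -0.038] turn -0.008
(384, 512, 3)
```

View pics/s2c.png

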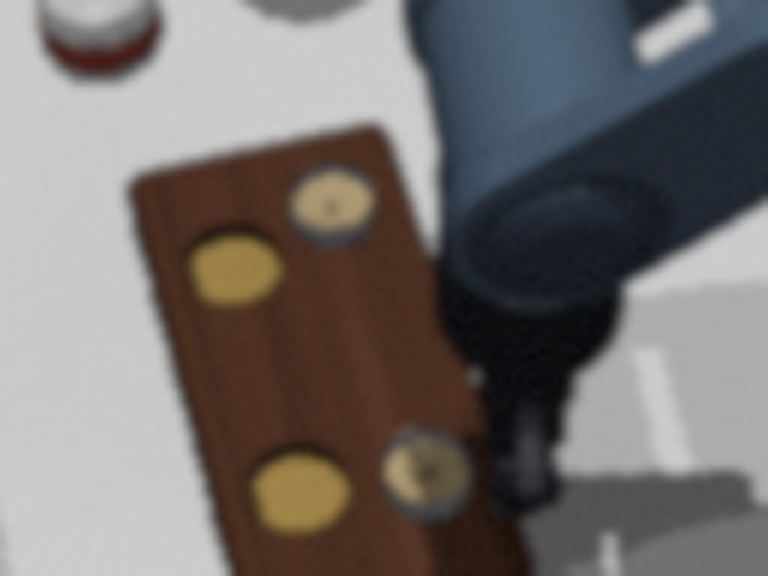

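```bash
python3 -m handwheel '[[[-0.12,0,-0.03],0,-0.435],[[-0.25,0,-0.03],0,-0.435],[[-0.37,0,-0.03],0,-0.435],[[-0.5,0,-0.03],0,-0.435],[[-0.62,0,-0.03],0,-0.435],[[-0.75,0,-0.03],0,-0.435],[[-0.85,0,-0.03],0,-0.435],[[-0.95,0,-0.03],0,-0.435],[[-1.05,0,-0.03],0,-0.435],[[-1.05,0,-0.03],0,-0.435]]'
python3 - <<'E'
from h import *
d=shot('side','s3');x0,y0,x1,y1=200,130,328,226
cv2.imwrite('pics/s3c.png',cv2.resize(d['frame'][y0:y1,x0:x1,::-1],None,fx=6,fy=6,interpolation=cv2.INTER_CUBIC))
E
```

```text
time_s: 5.77
ee_pos: [0.5389, 0.0168, 0.1038]
tool_rot: [180.0, 0.0, 162.3]
contact_force: [0.1, -0.5, -0.0]
opening: 0.0241
grasp_force: 0.0
```

View pics/s3c.png

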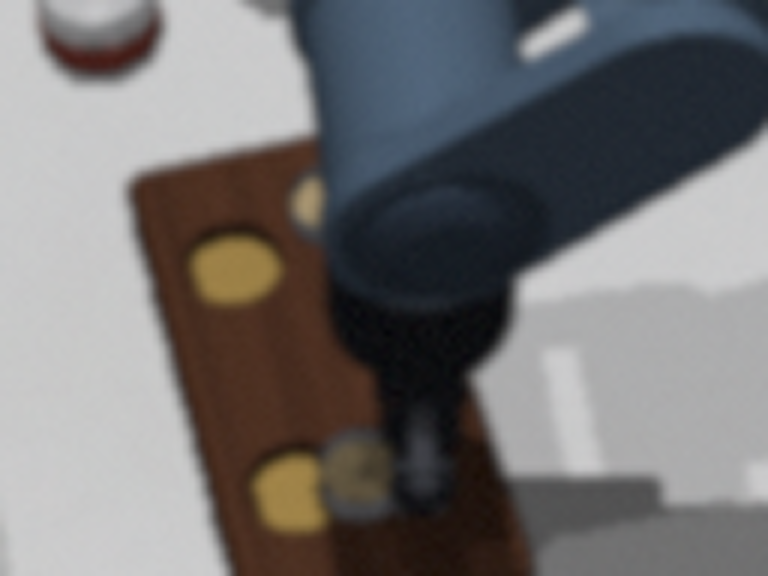

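The side view shows the light cradled and sliding straight. Its centre is at crop (358,472), i.e. pixel (259.7,208.7), and its front edge is at the rim. I'll work out the remaining vector.

```bash
python3 - <<'E'
from h import *
d=optics.get_image('side')
# light top now; L1 before at (.5357,.0216) in this view -> target +(.0523,-.0167)
p=ray(d,[[200+358/6-.4,130+474/6-.4]],.041)[0]; t=np.array([.588,.0049])-p[:2]; print(p,t,np.linalg.norm(t),np.degrees(np.arctan2(t[1],t[0])))
E
```

```text
[0.56431326 0.01405928 0.041     ] [ 0.02368674 -0.00915928] 0.02539594123275001 -21.140674917194797
```

```bash
python3 -m handwheel '[[[-0.06,0,0],0,-0.435],[[-0.12,-0.01,0],0,-0.435],[[-0.18,-0.01,0],0,-0.435],[[-0.25,-0.02,0],0,-0.435],[[-0.31,-0.02,0],0,-0.435],[[-0.37,-0.03,0],0,-0.435],[[-0.43,-0.03,0],0,-0.435],[[-0.5,-0.03,0],0,-0.435],[[-0.56,-0.03,0],0,-0.435],[[-0.56,-0.03,0],0,-0.435]]'
python3 - <<'E'
from h import *
d=shot('side','s4');x0,y0,x1,y1=200,130,328,226
cv2.imwrite('pics/s4c.png',cv2.resize(d['frame'][y0:y1,x0:x1,::-1],None,fx=6,fy=6,interpolation=cv2.INTER_CUBIC))
E
```

```text
time_s: 6.7
ee_pos: [0.5596, 0.009, 0.1038]
tool_rot: [180.0, 0.0, 162.3]
contact_force: [0.5, -0.0, 0.4]
opening: 0.0244
grasp_force: 0.0
```

View pics/s4c.png

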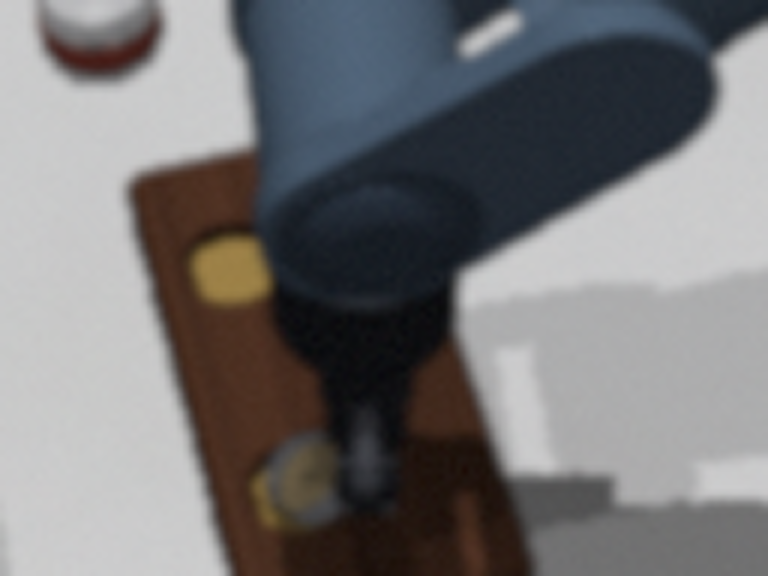

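The light is partly over recess A: the brass is still visible on its far-left side at crop (265,500). I'll push a few millimetres more and watch the force.

```bash
python3 -m handwheel '[[[-0.04,0,0],0,-0.435],[[-0.08,0,0],0,-0.435],[[-0.08,0,0],0,-0.435]]'|egrep 'ee_pos|conta'; python3 -m handwheel '[[[-0.03,0,0],0,-0.435],[[-0.06,0,0],0,-0.435],[[-0.06,0,0],0,-0.435]]'|egrep 'ee_pos|conta'
python3 - <<'E'
from h import *
d=shot('side','s5');x0,y0,x1,y1=200,130,328,226
cv2.imwrite('pics/s5c.png',cv2.resize(d['frame'][y0:y1,x0:x1,::-1],None,fx=6,fy=6,interpolation=cv2.INTER_CUBIC))
for n in ('s3','s4','s5'):
    f=cv2.imread(f'pics/{n}.png')[195:222,238:268]; h=cv2.cvtColor(f,cv2.COLOR_BGR2HSV)
    m=(h[...,1]>150)&(h[...,2]>110)&(abs(h[...,0].astype(int)-22)<8); print(n,m.sum(), np.argwhere(m).mean(0)+[195,238] if m.any() else '')
E
```

```text
ee_pos: [0.5624, 0.0081, 0.1038]
contact_force: [0.3, 0.5, -0.9]
ee_pos: [0.5646, 0.0074, 0.1038]
contact_force: [0.2, -0.2, 0.7]
s3 0 
s4 0 
s5 0
```

```bash
python3 -m handwheel '[[[0.2,0,0],0,-0.435],[[0.5,0,0],0,-0.435],[[0.5,0,-0.5],0,-0.435],[[0.5,0,-1.5],0,-0.435],[[0.5,0,-1.5],0,-0.435],[[1.5,0,-1.5],0,-0.435],[[2,0,-1.5],0,-0.435],[[2,0,-1.5],0,-0.435]]'
python3 - <<'E'
from h import *
d=shot('side','s6');x0,y0,x1,y1=222,180,302,240
a=cv2.resize(d['frame'][y0:y1,x0:x1,::-1],None,fx=5,fy=5,interpolation=cv2.INTER_CUBIC)
d=shot('top','t6');x0,y0,x1,y1=215,150,295,210
b=cv2.resize(d['frame'][y0:y1,x0:x1,::-1],None,fx=5,fy=5,interpolation=cv2.INTER_CUBIC)
cv2.imwrite('pics/m6.png',np.hstack([a,b]))
E
```

```text
time_s: 7.97
ee_pos: [0.4842, 0.0332, 0.1623]
tool_rot: [-180.0, -0.2, 162.4]
contact_force: [-0.7, 0.3, -0.6]
opening: 0.024
grasp_force: 0.0
```

View pics/m6.png

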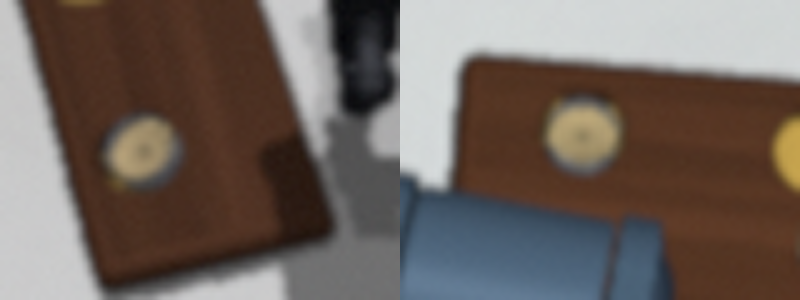

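Recess A's light sits inside the rim in the top view. In the side view it looks slightly canted, with a brass sliver at (115,183), so I'll check its shape and height numerically.

```bash
python3 - <<'E'
from h import *
np.set_printoptions(precision=4,suppress=True)
T=optics.get_image('top');S=optics.get_image('side')
def wax(fn,roi):
    x0,y0,x1,y1=roi; f=cv2.resize(cv2.imread(f'pics/{fn}.png')[y0:y1,x0:x1],None,fx=8,fy=8,interpolation=cv2.INTER_CUBIC)
    h=cv2.cvtColor(f,cv2.COLOR_BGR2HSV); m=((h[...,2]>120)&(h[...,0]<40)).astype(np.uint8)
    c=max(cv2.findContours(m,0,1)[0],key=cv2.contourArea); e=cv2.fitEllipse(c)
    return np.array(e[0])/8+[x0-.44,y0-.44],np.array(e[1])/8,e[2]
for n,fs,rs,ft,rt in(('L1 start','s0',(260,198,282,218),'t0',(234,186,255,206)),('L1 now','s6',(240,200,261,221),'t6',(241,166,262,188)),('L2 now','s6',(244,154,266,174),'t0',(291,189,313,210))):
    a=wax(fs,rs);b=wax(ft,rt);print(n,'side',*a,'top',*b)
    for z in(.029,.035,.041): print('  z',z,'side-top',(ray(S,a[0],z)-ray(T,b[0],z))[0,:2],'top',ray(T,b[0],z)[0,:2])
E
```

```text
L1 start side [270.7216 207.9407] [ 9.45   13.0664] 93.29029846191406 top [244.066  195.6516] [13.7674 14.1883] 57.195621490478516
  z 0.029 side-top [-0.002  -0.0035] top [0.5352 0.0181]
  z 0.035 side-top [-0.0003  0.    ] top [0.5348 0.018 ]
  z 0.041 side-top [0.0013 0.0035] top [0.5344 0.018 ]
L1 now side [249.7725 209.4742] [10.1433 13.2026] 50.924442291259766 top [251.0895 176.3093] [11.8369 14.1129] 89.82664489746094
  z 0.029 side-top [-0.0002  0.0009] top [0.5867 0.001 ]
  z 0.035 side-top [0.0014 0.0044] top [0.586 0.001]
  z 0.041 side-top [0.0029 0.0079] top [0.5854 0.001 ]
L2 now side [254.98   163.0793] [ 8.9625 12.6348] 85.78012084960938 top [301.7296 198.7675] [13.2772 14.0834] 170.2382049560547
  z 0.029 side-top [-0.0026 -0.0039] top [ 0.531  -0.1335]
  z 0.035 side-top [-0.001  -0.0002] top [ 0.5306 -0.1328]
  z 0.041 side-top [0.0006 0.0034] top [ 0.5302 -0.1321]
```

The light is tilted with its front down: its centre is about 4.5 mm too high and its rear is on the rim. I'll push a few millimetres further with the tips lower.

```bash
python3 -c "
from h import *
go(.5455,.0136,.1013,162.3)"
```

```text
rows shift [-1.482  0.002  1.575] turn -0.001
```

```bash
python3 -m handwheel '[[[-1,0,0],0,-0.435],[[-1.48,0,0.7],0,-0.435],[[-1.48,0,1.4],0,-0.435],[[-1.48,0,1.56],0,-0.435],[[-1.48,0,1.56],0,-0.435],[[-1.6,0,1.56],0,-0.435],[[-1.72,0,1.56],0,-0.435],[[-1.84,0,1.56],0,-0.435],[[-1.92,0,1.56],0,-0.435],[[-1.92,0,1.56],0,-0.435]]'
for i in 1 2 3; do python3 -m handwheel '[[[-0.03,0,0],0,-0.435],[[-0.05,0,0],0,-0.435],[[-0.05,0,0],0,-0.435]]'|egrep 'ee_pos|conta';done
```

```text
time_s: 9.0
ee_pos: [0.5624, 0.0081, 0.102]
tool_rot: [180.0, 0.1, 162.3]
contact_force: [-0.3, 0.2, -0.2]
opening: 0.0241
grasp_force: 0.0
ee_pos: [0.5633, 0.0078, 0.1014]
contact_force: [-0.3, 0.9, -0.3]
ee_pos: [0.5653, 0.0072, 0.1014]
contact_force: [-0.4, -0.1, 0.1]
ee_pos: [0.567, 0.0066, 0.1013]
contact_force: [-0.5, -0.3, 0.3]
```

```bash
for i in 1 2; do python3 -m handwheel '[[[-0.03,0,0],0,-0.435],[[-0.06,0,0],0,-0.435],[[-0.06,0,0],0,-0.435]]'|egrep 'ee_pos|conta';done
python3 -m handwheel '[[[0.2,0,0],0,-0.435],[[0.5,0,0],0,-0.435],[[0.5,0,-0.5],0,-0.435],[[0.5,0,-1.5],0,-0.435],[[0.5,0,-1.5],0,-0.435],[[1.5,0,-1.5],0,-0.435],[[2,0,-1.5],0,-0.435],[[2,0,-1.5],0,-0.435]]' | head -2
cat >> h.py <<'E'
def wax(d,roi):
    x0,y0,x1,y1=roi; f=cv2.resize(d['frame'][y0:y1,x0:x1],None,fx=8,fy=8,interpolation=cv2.INTER_CUBIC)
    h=cv2.cvtColor(f,cv2.COLOR_RGB2HSV); m=((h[...,2]>120)&(h[...,0]<40)).astype(np.uint8)
    c=max(cv2.findContours(m,0,1)[0],key=cv2.contourArea); e=cv2.fitEllipse(c)
    return np.array(e[0])/8+[x0-.44,y0-.44],np.array(e[1])/8,e[2]
def chk(rs,rt,tag):
    np.set_printoptions(precision=4,suppress=True)
    S=shot('side','s'+tag);T=shot('top','t'+tag);a=wax(S,rs);b=wax(T,rt);print('side',*a,'top',*b)
    for z in(.029,.035,.041): print('  z',z,'side-top',(ray(S,a[0],z)-ray(T,b[0],z))[0,:2],'top',ray(T,b[0],z)[0,:2])
E
python3 -c "
from h import *
chk((240,200,261,221),(241,166,262,188),'7')"
```

```text
ee_pos: [0.5682, 0.0061, 0.1007]
contact_force: [-5.2, 0.0, 3.1]
ee_pos: [0.5714, 0.0055, 0.1017]
contact_force: [-4.2, 2.3, 4.9]
time_s: 10.92
ee_pos: [0.4919, 0.0308, 0.1601]
side [249.7386 209.6834] [10.6693 13.7694] 88.98593139648438 top [250.7537 176.6627] [14.3429 16.1976] 99.0179672241211
  z 0.029 side-top [0.0011 0.0006] top [0.5857 0.0018]
  z 0.035 side-top [0.0026 0.0041] top [0.5851 0.0018]
  z 0.041 side-top [0.0042 0.0076] top [0.5844 0.0019]
```

```bash
python3 - <<'E'
import cv2,numpy as np
r=lambda f,x,y:cv2.resize(cv2.imread(f)[y:y+60,x:x+48],None,fx=8,fy=8,interpolation=cv2.INTER_CUBIC)
cv2.imwrite('pics/m7.png',np.hstack([r('pics/s7.png',230,180),r('pics/t7.png',228,150)]))
E
```

```text
(no output)
```

View pics/m7.png

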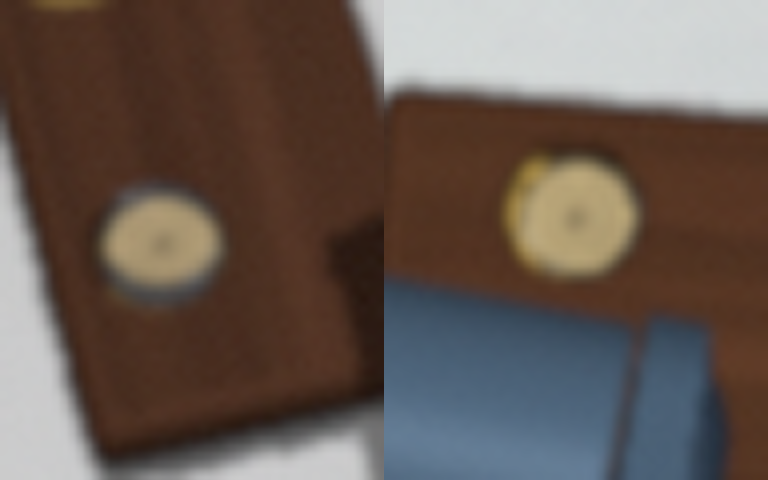

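The light is now flat and seated in recess A. In the top view it is round, with an even brass crescent of about 3 mm on the +y side only. Next is the second light.

```bash
python3 -c "
from h import *
go(.4929,-.1394,.1013,-168.9)"
```

```text
rows shift [-1.226 -4.044  1.505] turn -4.796
```

```bash
python3 -m handwheel '[[[-1.22,-4.04,0],-4.8,-0.435],[[-1.22,-4.04,0],-4.8,-0.435],[[-1.22,-4.04,0],-4.8,-0.435],[[-1.22,-4.04,0],-4.8,-0.435],[[-1.22,-4.04,0],-4.8,-0.435],[[-1.22,-4.04,0],-4.8,-0.435],[[-1.22,-4.04,0.5],-4.8,-0.435],[[-1.22,-4.04,0.5],-4.8,-0.435],[[-1.22,-4.04,0.5],-4.8,-0.435]]'
python3 -c "
from h import *
go(.4929,-.1394,.1016,-168.9)"
```

```text
time_s: 11.77
ee_pos: [0.4926, -0.1389, 0.1406]
tool_rot: [179.9, -0.1, -168.9]
contact_force: [-0.0, 0.4, 0.8]
opening: 0.0244
grasp_force: 0.0
rows shift [-0.004 -0.015  0.974] turn -0.002
```

```bash
python3 -m handwheel '[[[0,-0.01,0.7],0,-0.435],[[0,-0.01,0.97],0,-0.435],[[0,-0.01,0.97],0,-0.435],[[0,-0.01,0.97],0,-0.435],[[-0.12,-0.01,0.97],0,-0.435],[[-0.24,-0.01,0.97],0,-0.435],[[-0.36,-0.01,0.97],0,-0.435],[[-0.46,-0.01,0.97],0,-0.435],[[-0.56,-0.01,0.97],0,-0.435],[[-0.66,-0.01,0.97],0,-0.435]]'
python3 -m handwheel '[[[-0.08,0,0],0,-0.435],[[-0.16,0,0],0,-0.435],[[-0.24,0,0],0,-0.435],[[-0.32,0,0],0,-0.435],[[-0.4,0,0],0,-0.435],[[-0.48,0,0],0,-0.435],[[-0.5,0,0],0,-0.435],[[-0.5,0,0],0,-0.435]]'
python3 - <<'E'
from h import *
S=shot('side','s8');T=shot('top','t8')
r=lambda f,x,y:cv2.resize(cv2.imread(f)[y:y+60,x:x+48],None,fx=8,fy=8,interpolation=cv2.INTER_CUBIC)
cv2.imwrite('pics/m8.png',np.hstack([r('pics/s8.png',220,145),r('pics/t8.png',275,150)]))
E
```

```text
time_s: 12.6
ee_pos: [0.5194, -0.1346, 0.1028]
tool_rot: [-180.0, 0.0, -168.9]
contact_force: [-0.6, 1.5, -0.2]
opening: 0.0243
grasp_force: 0.2
time_s: 13.27
ee_pos: [0.5387, -0.1308, 0.1025]
tool_rot: [-180.0, 0.0, -168.9]
contact_force: [-0.4, 1.0, 0.9]
opening: 0.0243
grasp_force: 0.0
```

View pics/m8.png

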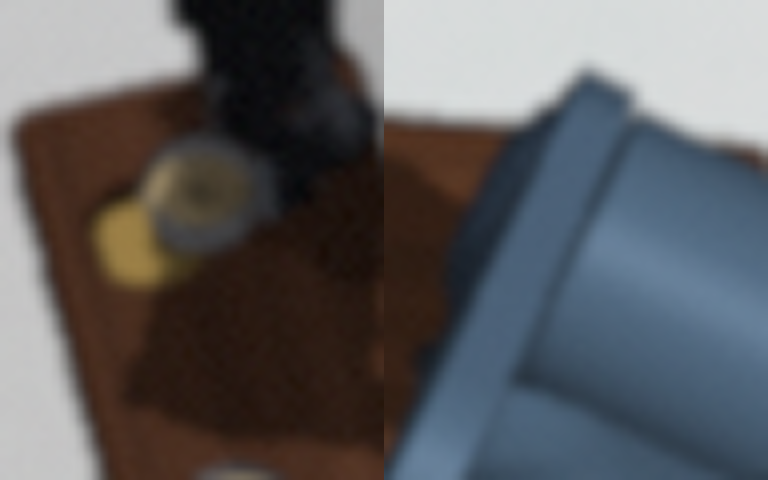

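The light is cradled, with its front lip over recess B. Its centre is at m8 (200,190), i.e. side pixel (244.6,168.3).

```bash
python3 - <<'E'
from h import *
S=optics.get_image('side')
p=ray(S,[[244.56,168.3]],.041)[0,:2]-[.0008,.0034]; t=np.array([.5806,-.1222])-p; print(p,t,np.degrees(np.arctan2(t[1],t[0])),env.state()['ee_pos'])
E
```

```text
[ 0.56228257 -0.12416762] [0.01831743 0.00196762] 6.13107937758676 [ 0.5382838  -0.13077614  0.10243343]
```

```bash
python3 -m handwheel '[[[-0.06,0,0.02],0,-0.435],[[-0.12,0,0.02],0,-0.435],[[-0.18,-0.01,0.02],0,-0.435],[[-0.24,-0.01,0.02],0,-0.435],[[-0.3,-0.02,0.02],0,-0.435],[[-0.36,-0.02,0.02],0,-0.435],[[-0.42,-0.02,0.02],0,-0.435],[[-0.48,-0.02,0.02],0,-0.435],[[-0.48,-0.02,0.02],0,-0.435]]' | egrep 'ee_pos|conta'
for i in 1 2 3; do python3 -m handwheel '[[[-0.03,0,0],0,-0.435],[[-0.06,0,0],0,-0.435],[[-0.06,0,0],0,-0.435]]'|egrep 'ee_pos|conta';done
```

```text
ee_pos: [0.5579, -0.1278, 0.1018]
contact_force: [-0.2, 0.6, 0.4]
ee_pos: [0.5592, -0.1274, 0.1015]
contact_force: [-3.3, 0.0, 1.8]
ee_pos: [0.5603, -0.1268, 0.1011]
contact_force: [-9.4, -0.8, 4.8]
ee_pos: [0.5611, -0.1264, 0.1006]
contact_force: [-15.8, -2.9, 9.1]
```

The force is climbing, which is what a seated light bearing on the far wall would give. I'll retreat and check.

```bash
python3 -m handwheel '[[[0.2,0,0],0,-0.435],[[0.5,0,0],0,-0.435],[[0.5,0,-0.5],0,-0.435],[[0.5,0,-1.5],0,-0.435],[[0.5,0,-1.5],0,-0.435],[[1.5,0,-1.5],0,-0.435],[[2,0,-2.5],0,-0.435],[[2,0,-2.5],0,-0.435],[[2,0,-2.5],0,-0.435]]' | head -2
python3 - <<'E'
from h import *
chk((228,164,250,185),(286,169,308,191),'9')
S=optics.get_image('side');T=optics.get_image('top')
# brass (saturated) pixels & dark-silver map around B and A
for d,roi in((T,(286,169,308,191)),(T,(241,166,262,188)),(S,(228,164,250,185)),(S,(240,200,261,221))):
    x0,y0,x1,y1=roi;f=d['frame'][y0:y1,x0:x1];h=cv2.cvtColor(f,cv2.COLOR_RGB2HSV).astype(int)
    print(roi)
    for r in h: print(''.join('B' if p[1]>150 and p[2]>120 else 'w' if p[2]>115 and p[0]<40 and p[1]>60 else 's' if p[1]<90 and p[2]>50 else '.' for p in r))
E
```

```text
time_s: 15.67
ee_pos: [0.4869, -0.1428, 0.2045]
side [238.9843 173.1561] [ 8.9901 12.6346] 83.3042984008789 top [297.2715 180.1746] [13.8635 15.1767] 135.74859619140625
  z 0.029 side-top [0.0006 0.0025] top [ 0.5797 -0.1209]
  z 0.035 side-top [0.0021 0.0061] top [ 0.5791 -0.1203]
  z 0.041 side-top [0.0037 0.0097] top [ 0.5784 -0.1196]
(286, 169, 308, 191)
......................
......................
......................
...........ss.........
..........sssss.......
......wwwwwwwwws......
......wwwwwwwwwww.....
.....wwwwwwwwwwwww....
....wwwwwwwwwwwwwww...
....wwwwwwwwwwwwwww...
....wwwwwwwwwwwwwww...
.....wwwwwwwwwwwwww...
.....wwwwwwwwwwwwww...
.....wwwwwwwwwwwwwwsss
.....wwwwwwwwwwwwwws..
......wwwwwwwwwwwwss..
.......wwwwwwwwwwsss..
........wwwwwwwwsss...
.........wwwwwwsss....
.............sss......
...............s......
.............s........
(241, 166, 262, 188)
.....................
.....................
.....................
.....................
.....Bww.wwwwws......
....Bwwwwwwwwwww.....
....wwwwwwwwwwwww....
...Bwwwwwwwwwwwwws...
...wwwwwwwwwwwwwwws..
..Bwwwwwwwwwww
[... 558 characters left out ...]
wwwwwss...
....sswwwwwwwwwwws....
....ssssswwwwwwsss....
.....ssssssssssss.....
......ssssssssss......
.......ssssss.........
......................
......................
......................
......................
(240, 200, 261, 221)
.....................
.....................
........s............
.....sssssssss.......
....sssssssssss......
....sssswwwwwsss.....
...sswwwwwwwwwwss....
...sswwwwwwwwwwws....
...swwwwwwwwwwwww....
...wwwwwwwwwwwwwws...
...wwwwwwwwwwwwwws...
...wwwwwwwwwwwwwws...
...swwwwwwwwwwwwws...
...sswwwwwwwwwwwss...
...ssswwwwwwwssss....
....sssssssssssss....
.....sssssssssss.....
......ssssssss.......
.........ss..........
.....................
.....................
```

```bash
python3 - <<'E'
from h import *
np.set_printoptions(precision=4,suppress=True)
S=optics.get_image('side');T=optics.get_image('top')
def w(d,roi):
    x0,y0,x1,y1=roi; f=cv2.resize(d['frame'][y0:y1,x0:x1],None,fx=8,fy=8,interpolation=cv2.INTER_CUBIC)
    h=cv2.cvtColor(f,cv2.COLOR_RGB2HSV); m=((h[...,2]>120)&(h[...,0]<40)&(h[...,1]<125)).astype(np.uint8)
    m=cv2.morphologyEx(m,cv2.MORPH_OPEN,np.ones((15,15)))
    c=max(cv2.findContours(m,0,1)[0],key=cv2.contourArea); e=cv2.fitEllipse(cv2.convexHull(c))
    return np.array(e[0])/8+[x0-.44,y0-.44],np.array(e[1])/8,e[2]
for n,rs,rt in(('A',(240,200,261,221),(241,166,262,188)),('B',(228,164,250,185),(286,169,308,191))):
    a=w(S,rs);b=w(T,rt);print(n,*a,*b,'diff@.029',(ray(S,a[0],.029)-ray(T,b[0],.029))[0,:2],'top',ray(T,b[0],.029)[0,:2])
# bystanders moved? frame difference vs start around them (top view)
f0=cv2.imread('pics/t0.png')[...,::-1].astype(int)
for n,(x0,y0,x1,y1) in dict(salt=(110,135,138,160),lighter=(95,198,168,255),timer=(348,160,380,190),mug=(358,198,406,240)).items(): print(n,abs(T['frame'][y0:y1,x0:x1].astype(int)-f0[y0:y1,x0:x1]).mean().round(2))
E
```

```text
A [249.7461 209.7103] [10.4573 13.6617] 88.6676025390625 [251.409 176.928] [14.3299 15.1193] 63.3112907409668 diff@.029 [0.0017 0.0024] top [0.5851 0.0001]
B [238.9857 173.2102] [ 9.1448 12.7571] 82.9324951171875 [297.3497 180.088 ] [14.0208 15.1138] 152.3542022705078 diff@.029 [0.0004 0.0028] top [ 0.5799 -0.1211]
salt 16.91
lighter 19.76
timer 18.42
mug 16.8
```

Both lights are level, at seated height, and within 3 mm of their recess centres. The arm was never near the bystanders, so I'm handing in.

```bash
python3 -c "
from h import *
print(workorder.finish_job())"
```

```text
the job is handed in; nothing more can be done
None
```

I pushed both tea lights into their recesses and handed the job in at about 16 s. Camera checks put each one level, at seated height and about 3 mm or less from its recess centre; I didn't confirm the bystanders by image, because the comparison was inconclusive, but the arm stayed well clear of them and no stray contact force showed.

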